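# Bed the rocking tile

### The arm

A 7-joint arm with a two-finger parallel gripper is mounted at the origin on a cart in front of the work surface, level with it; the furniture and walls round the work are solid. World frame = base frame: x ahead of the robot, y to its left, z up, the work surface at z = 0. Lengths are in m, angles in rad, forces in N, time in s.
With the tool pointing down it reaches from about 0.4 to 0.875 m from the base axis. Payload 19.3 kg.
Tool frame: the origin (TCP) lies midway between the tips of the shut fingers; the grasp point (between the pads) lies bot.grip_point_offset behind it (bot.grip_point_offset is the distance from the TCP to the grasp point, in m); z points along the fingers, y is the direction in which the jaws open and shut (so a half turn about z gives the same grasp; the last joint's range is limited). The gripper opens to 85 mm and grips with 20 to 120 N. Pads are 22 mm wide; open, the fingers measure 114 mm over their backs; the gripper's body (76 mm by 85 mm) begins 54 mm behind the grasp point. The pads swing forward as they close: fully open they stand 13 mm farther back than shut.
Start: joints at [-1.41, 0.521, -0.036, 1.599, 0.021, 1.021, -0.113], TCP at [0.143, 0.608, 0.231] pointing down, gripper open.
Joint ranges: [-2.91, 2.91], [-0.3, 2.13], [-1.5, 1.42], [0.17, 2.43], [-1.26, 4.41], [0.16, 1.93], [-2.52, 2.52]. Speed limits (rad/s): [1.89, 1.89, 2.39, 2.39, 3.01, 3.01, 3.01].

### API

Orientations are given as [roll, pitch, yaw] about the fixed x, y, z axes, in that order (R = Rz(yaw) Ry(pitch) Rx(roll)).
In Python, from workcell import bot gives the robot as it stands.
- The arm moves only by the tool servo_tool, never from a script. Its argument "rows" is a list that holds one entry, the list of rows, each a list of 6 numbers: the shift along the tool's x, y, z in cm, then the turn, a rotation vector about the tool's x, y, z in degrees. A call has 1 to 5 rows; each row shifts and turns the commanded pose from where the row before left it, along the tool's axes as they then stand; what a row does not reach is not made up. A row lasts 1/8 s, in which the tool goes at most 62.5 mm and 10.7 degrees, less where a joint would pass 70% of its speed; a pose out of reach is approached as far as the arm can. A call is refused whole if a number of a shift passes 6.25 or a number of a turn 10.7, either way. A call with a gripper value outside its range is refused whole. "grip" is the opening, from -1 (shut) to 1 (fully open), so that 0 is half open, set as the call begins (left out, the last holds). The fingers move at their own pace and stop on an object; "squeeze" is the grip in N (left out, the last holds). Time passes only in rows, so rows that do not move let the fingers close. It gives the time, the measured TCP pose, the force and the opening at its end, in the units of the state.
- bot.observe(): the state, without advancing time (a new reading comes with each control period).
- bot.grab_frame(name): name is "scene" or "top" or "wrist"; returns a dict with "image" (400x640x3 uint8, red, green, blue), "K" (3x3 intrinsics, pixels), "R" (3x3) and "t" (3): a world point X has camera coordinates R X + t; the wrist camera has in their place "mount" (4x4, takes a point from camera to tool coordinates, whose origin is the TCP and whose axes are the flange's). Camera axes: x right, y down, z forward; pixel columns grow to the right and rows downward; lengths in m; the calibration is good to about 2 mm. A picture is of the moment at which its call begins: read the wrist's pose just before it. There is no depth.
- bot.job_done(): hands the job in, once; it reports no verdict.
The state is a dict: "clock": time; "qpos": joint angles; "qd": joint speeds; "joint_efforts": joint torques, N m; "position": TCP position; "tool_rot": TCP orientation; "force": force on the tool from outside, world axes, zero at the start; "moment": the same for the moment, N m; "grip_width": finger opening in m.
Only numpy, scipy, OpenCV 4.12 (cv2) and the standard library are available. Lean on these libraries where they do the work, as an engineer would, in place of code of your own. Each camera call takes 0.05 s, during which the arm holds its last target.

### The job

Four plaster sample tiles lie in the wooden tray, and one of them rocks on a high dab of bedding plaster. Press the tiles one after another down near an edge until you find the one that tips, then press that tile down at its middle until it is fully bedded and level, and finish with the fingertips still pressing down on it. Do not lift or carry any tile, and leave the tape, the scraper and the cup where they are.

Things in the scene. Friction and masses are not known exactly. Their poses are not given: they have to be found in the camera images.
- tray: Square wooden tray, 236 x 236 mm, fixed to the bench; four 104 mm square wells, centres at x = +-56, y = +-56 mm in its frame. Origin at the centre of its underside, x and y along its sides, z up. Rim and dividers are 21 mm high. A ledge round each well, 14 mm high, carries the tile; a bedded tile rests level on it.
- tile_a_top (a point): Centre of the upper face of a loose plaster tile; z up, x and y along the tile's and the tray's sides. All four tiles are 100 x 100 mm with 2 mm play to each side in the well, hand-cast and of differing thickness, 11 to 19 mm; the upper faces stand 4 to 16 mm above the tray's rim. Which tile lies in which well changes.
- tile_b_top (a point): Same point of the second tile. Any one of the four may be the rocking one. That one lies level on a 18 mm wide dab under its middle, 4 mm too high, and from above looks like a thicker tile; the others do not move when pressed.
- tile_c_top (a point): Same point of the third tile. Behaviour of the rocking one: pressed with 3 to 15 N at 30 to 42 mm from its middle it tips by about 0.1 rad, until that edge meets the ledge, and falls back level when released.
- tile_d_top (a point): Same point of the fourth tile. Seating the rocking one: pressed within about 8 mm of its middle it stays level; from about 13 N on (20 N is safe) the dab gives way and the tile sinks 4 mm onto the ledge and stays there.
- tape: Roll of masking tape lying flat, about 105 mm wide, 25 mm high, loose bystander. Origin at the centre of its underside.
- scraper: White scraper lying flat, 22 x 95 x 10 mm, loose bystander. Origin at the centre of its underside.
- cup: Small casting cup, 79 mm wide, 63 mm high, loose bystander. Origin at the centre of its underside.
Things that resemble listed ones, but are neither listed nor needed, are in the scene too. Leave any green or turquoise look-alike of the part that bears tile_b_top alone.

How it is judged:
By the outcome, as a careful person would: the job done as asked, in the order asked, and still so for the second after the job is handed in, while the arm keeps its last pose, push and grip.
It also fails if it takes over 58 s, if anything falls off the work surface, if the arm or the gripper's body presses on something with over 40 N, if the wrist force passes 120 N, or if a joint passes its speed limit or range.

## Working session

There is one attempt and no reset: what is moved stays moved. The work goes in short steps, Python scripts to look and compute and a tool call to move; the robot and the scene stay as the last step left them, time stands still between calls to the robot, and variables do not carry over. Pictures are saved under pics/ and viewed, and the job is handed in when it is done.

Besides the shell and the picture viewer there is one more tool, called after ">>>" by a JSON object that holds its "op" and its "data". servo_tool: Moves the arm, as the interface text tells. Its arguments: {"type":"object","properties":{"rows":{"type":"array"},"grip":{"type":"number"},"squeeze":{"type":"number"}},"required":["rows"]}

```bash
mkdir -p pics; ls
python3 - <<'E'
from workcell import bot
import cv2,numpy as np,pickle
s=bot.observe(); print(s, bot.grip_point_offset)
F={}
for n in("scene","top","wrist"):
    f=bot.grab_frame(n); F[n]=f; cv2.imwrite(f"pics/{n}0.png",f["image"][:,:,::-1]); print(n,{k:np.round(v,4).tolist() for k,v in f.items() if k!="image"})
pickle.dump(F,open("f0.pkl","wb"))
E
```

```text
pics
{'clock': 0.0, 'qpos': array([-1.41020546,  0.52201508, -0.03628282,  1.59995178,  0.02124744,
        1.02111467, -0.11282551]), 'qd': array([-1.67034281e-03,  6.79565720e-04,  2.81780486e-05,  5.74091327e-04,
       -5.21013157e-04, -5.70665285e-04, -5.63030563e-04]), 'joint_efforts': array([ 5.88291459e-04, -9.27068281e+01,  1.98021345e+00, -3.69948220e+01,
        1.79374247e-02,  7.73346779e-03,  9.09471453e-06]), 'position': array([0.14296812, 0.60810738, 0.23074572]), 'tool_rot': array([-3.14049762e+00,  1.40397239e-04,  2.91075151e+00]), 'force': array([ 0.98502362, -0.4004672 , -0.00203297]), 'moment': array([-0.01231742, -0.00091445, -0.02933502]), 'grip_width': 0.08550054605903232} 0.0187
scene {'K': [[467.1436, 0.0, 320.2849], [0.0, 467.1436, 207.4581], [0.0, 0.0, 1.0]], 'R': [[0.4406, -0.8976, -0.0144], [-0.5923, -0.2786, -0.756], [0.6746, 0.3416, -0.6544]], 't': [-0.2365, 0.3606, 0.9671]}
top {'K': [[392.4052, 0.0, 320.9791], [0.0, 392.4052, 208.1052], [0.0, 0.0, 1.0]], 'R': [[-0.0175, -0.9996, 0.0222], [-0.9967, 0.0157, -0.0793], [0.0789, -0.0235, -0.9966]], 't': [-0.0048, 0.5727, 0.965]}
wrist {'K': [[296.5525, 0.0, 316.8399], [0.0, 296.5525, 200.7552], [0.0, 0.0, 1.0]], 'mount': [[-0.0005, -0.9581, -0.2865, 0.0724], [1.0, -0.0004, -0.0005, -0.0008], [0.0004, -0.2865, 0.9581, -0.144], [0.0, 0.0, 0.0, 1.0]]}
```

View pics/scene0.png

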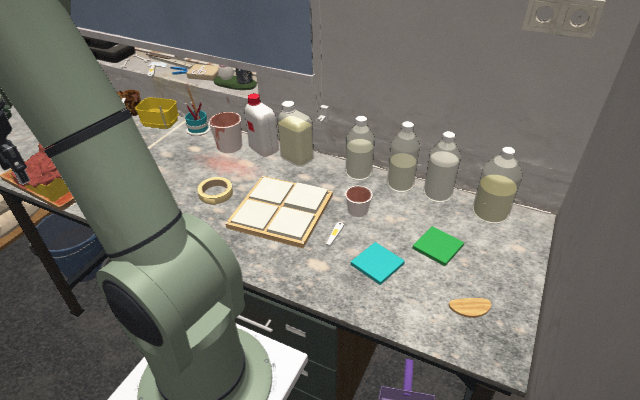

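View pics/top0.png

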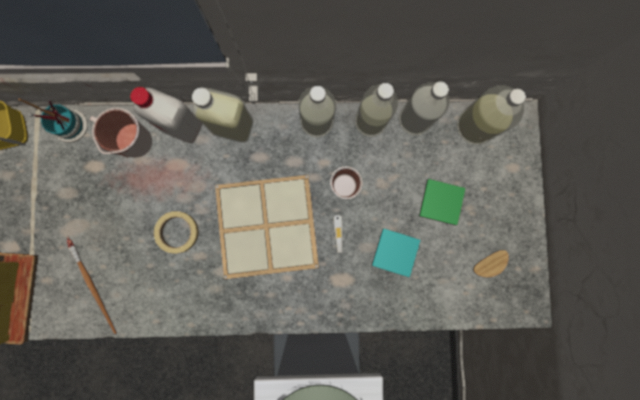

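View pics/wrist0.png

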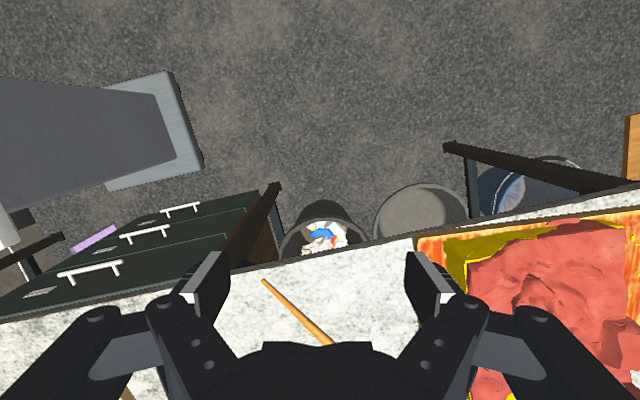

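The scene shows the tray with four cream tiles (top view px (242,206), (287,201), (246,251), (291,245)). There are also a turquoise look-alike (396,252) and a green one (443,201) outside the tray, which I'll leave alone. The tape is at (176,232), the scraper at (338,233) and the cup at (345,182). Next is a close crop.

Run:
```python
import cv2,pickle
F=pickle.load(open("f0.pkl","rb"))
im=F["top"]["image"][165:290,205:365,::-1]
cv2.imwrite("pics/topc.png",cv2.resize(im,None,fx=4.75,fy=4.75,interpolation=cv2.INTER_CUBIC))
im=F["scene"]["image"][165:255,215:385,::-1]
cv2.imwrite("pics/scenec.png",cv2.resize(im,None,fx=4.7,fy=4.7,interpolation=cv2.INTER_CUBIC))
```

```text
(no output)
```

View pics/topc.png

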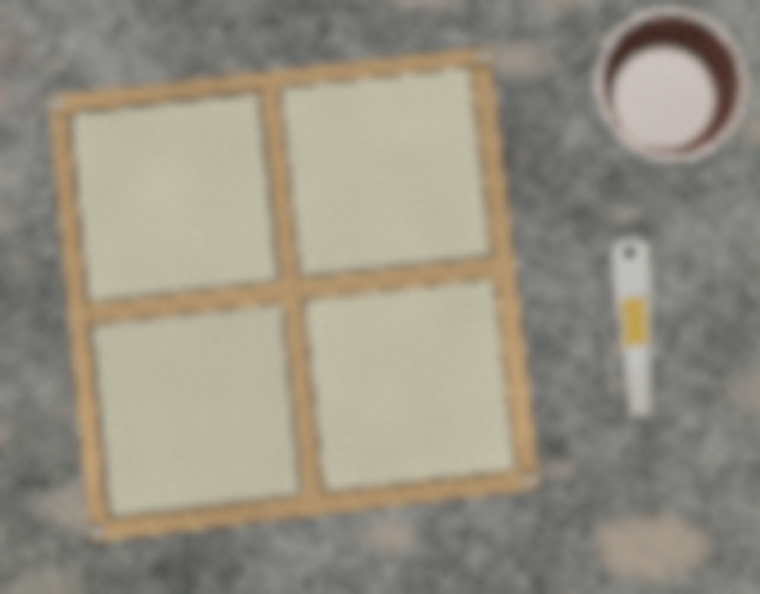

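View pics/scenec.png

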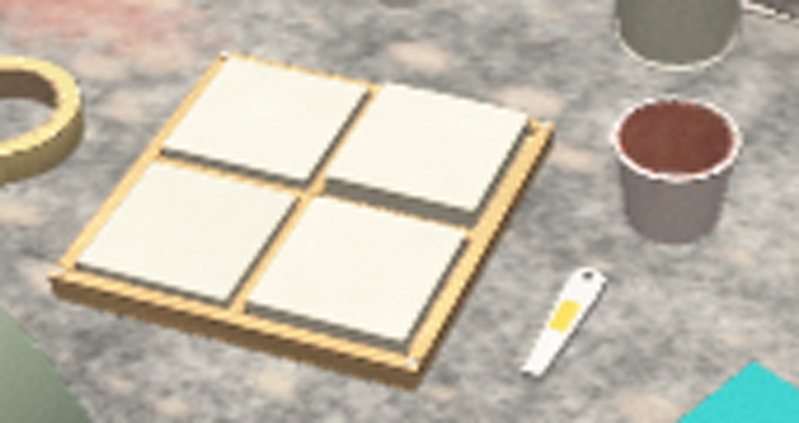

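The top crop shows four tiles in the tray. The rim corners are at crop (52,97), (490,52), (537,483) and (97,537). The far-right tile stands proudest, but height can't tell me which one rocks. I'll fit the tray pose next.

```bash
cat > h.py <<'E'
import numpy as np,pickle,cv2
from scipy.spatial.transform import Rotation as Ro
def ray(f,uv,z):
    d=np.linalg.inv(f["K"])@[uv[0],uv[1],1]; R=np.array(f["R"]);d=R.T@d;o=-R.T@f["t"]
    return o+d*(z-o[2])/d[2]
def proj(f,X):
    c=np.array(f["R"])@X+f["t"]; p=f["K"]@c; return p[:2]/p[2]
E
python3 - <<'E'
from h import *
F=pickle.load(open("f0.pkl","rb"));f=F["top"];g=F["scene"]
C=[ray(f,(205+u/4.75-.4,165+v/4.75-.4),.021) for u,v in[(52,97),(490,52),(537,483),(97,537)]]
C=np.array(C);c=C.mean(0);print(C.round(4),c.round(4),[np.linalg.norm(C[i]-C[i-1]).round(4) for i in range(4)])
G=[ray(g,(215+u/4.7-.4,165+v/4.7-.4),.021) for u,v in[(222,52),(553,125),(418,375),(52,278)]]
G=np.array(G);print(G.round(4),G.mean(0).round(4),[np.linalg.norm(G[i]-G[i-1]).round(4) for i in range(4)])
# yaw; edges
for A in(C,G):
    a=[];
    ex=(A[0]+A[1]-A[2]-A[3]);ey=A[0]+A[3]-A[1]-A[2];print(np.degrees([np.arctan2(ex[1],ex[0]),np.arctan2(-ey[0],ey[1])]))
yaw=np.arctan2(ex[1],ex[0])
# tile tops: centers by crop corners, for z candidates compute offset from well centre
from workcell import bot
s=bot.observe();print(s["clock"],np.degrees(s["tool_rot"]))
E
```

```text
[[ 0.6352  0.2502  0.021 ]
 [ 0.656   0.0177  0.021 ]
 [ 0.4274 -0.0035  0.021 ]
 [ 0.4039  0.226   0.021 ]] [0.5306 0.1226 0.021 ] [np.float64(0.2326), np.float64(0.2334), np.float64(0.2296), np.float64(0.2308)]
[[ 0.6324  0.2509  0.021 ]
 [ 0.6559  0.0181  0.021 ]
 [ 0.4209 -0.0079  0.021 ]
 [ 0.3994  0.2255  0.021 ]] [0.5271 0.1216 0.021 ] [np.float64(0.2344), np.float64(0.234), np.float64(0.2364), np.float64(0.2344)]
[5.63834567 5.48906328]
[6.26069531 5.51509377]
0.15 [-1.79954250e+02  5.24339048e-03  1.66777063e+02]
```

>>> {"op": "servo_tool", "data": {"rows": [[[-4.0,-3.2,0,0,0,0],[-4.0,-3.2,0,0,0,0],[-4.0,-3.2,0,0,0,0],[-4.0,-3.2,0,0,0,0],[-4.0,-3.2,0,0,0,0]]], "grip": -1}}

```text
clock: 0.78
position: [0.3019, 0.4054, 0.2313]
tool_rot: [-3.142, 0.0, 2.911]
force: [1.3, 0.9, -0.1]
grip_width: -0.0001
```

>>> {"op": "servo_tool", "data": {"rows": [[[-4.0,-3.2,0,0,0,0],[-4.0,-3.2,0,0,0,0],[-4.0,-3.2,0,0,0,0],[-4.0,-3.2,0,0,0,0],[-4.0,-3.2,0,0,0,0]]]}}

```text
clock: 1.4
position: [0.46, 0.204, 0.2313]
tool_rot: [3.141, 0.0, 2.911]
force: [1.5, 0.4, -0.1]
grip_width: -0.0002
```

>>> {"op": "servo_tool", "data": {"rows": [[[-4.0,-3.2,0,0,0,10],[-4.0,-3.2,0,0,0,10],[0,0,0,0,0,10],[0,0,0,0,0,10],[0,0,0,0,0,10]]]}}

```text
clock: 2.02
position: [0.5149, 0.1197, 0.2312]
tool_rot: [-3.141, -0.0, 2.032]
force: [0.3, 0.3, 0.6]
grip_width: -0.0
```

>>> {"op": "servo_tool", "data": {"rows": [[[0,0,0,0,0,10],[0,0,0,0,0,10],[0,0,0,0,0,1],[0,0,0,0,0,0]]]}}

```text
clock: 2.52
position: [0.5148, 0.12, 0.2312]
tool_rot: [-3.141, 0.0, 1.675]
force: [0.8, -0.1, 1.1]
grip_width: 0.0
```

Run:
```python
from h import *
from workcell import bot
s=bot.observe();w=bot.grab_frame("wrist");pickle.dump((s,w),open("w1.pkl","wb"));cv2.imwrite("pics/w1.png",w["image"][:,:,::-1])
```

```text
(no output)
```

View pics/w1.png

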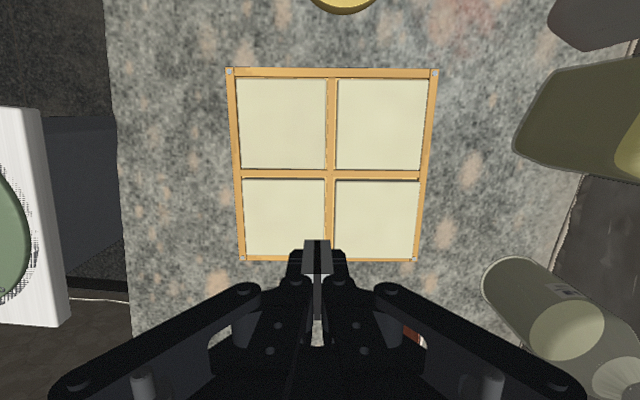

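The wrist view shows the whole tray, with rim corners at (227,68), (438,69), (418,260) and (243,260). The shut fingertips are at (316,242).

```bash
cat >> h.py <<'E'
def wcam(s,w):
    T=np.eye(4);T[:3,:3]=Ro.from_euler('xyz',s["tool_rot"]).as_matrix();T[:3,3]=s["position"]
    M=np.linalg.inv(T@np.array(w["mount"]));return dict(K=w["K"],R=M[:3,:3],t=M[:3,3],image=w["image"])
def wells(c=(.529,.1225),yaw=np.radians(5.7)):
    e=np.array([np.cos(yaw),np.sin(yaw)]);n=np.array([-e[1],e[0]])
    return {k:np.array(c)+.056*(a*e+b*n) for k,(a,b) in dict(FL=(1,1),FR=(1,-1),NL=(-1,1),NR=(-1,-1)).items()},e,n
E
python3 - <<'E'
from h import *
s,w=pickle.load(open("w1.pkl","rb"));f=wcam(s,w)
A=np.array([ray(f,p,.021) for p in[(227,68),(438,69),(418,260),(243,260)]])
print(A.round(4),A.mean(0),[np.linalg.norm(A[i]-A[i-1]).round(4) for i in range(4)])
e=A[1]+A[2]-A[0]-A[3];print(np.degrees(np.arctan2(e[1],e[0])))
e=A[0]+A[1]-A[2]-A[3];print(np.degrees(np.arctan2(e[1],e[0]))-90)
print(proj(f,s["position"]))
print(wells())
im=w["image"][55:275,215:450,::-1];cv2.imwrite("pics/w1c.png",cv2.resize(im,None,fx=2.7,fy=2.7,interpolation=cv2.INTER_CUBIC))
E
```

```text
[[ 0.4045  0.2275  0.021 ]
 [ 0.6355  0.2506  0.021 ]
 [ 0.6605  0.0186  0.021 ]
 [ 0.4297 -0.0054  0.021 ]] [0.53254074 0.12280105 0.021     ] [np.float64(0.2343), np.float64(0.2321), np.float64(0.2334), np.float64(0.232)]
5.825971718619524
6.162385412100775
[316.75639307 252.4612398 ]
({'FL': array([0.57916121, 0.18378502]), 'FR': array([0.59028502, 0.07233879]), 'NL': array([0.46771498, 0.17266121]), 'NR': array([0.47883879, 0.06121498])}, array([0.99505557, 0.09931975]), array([-0.09931975,  0.99505557]))
```

View pics/w1c.png

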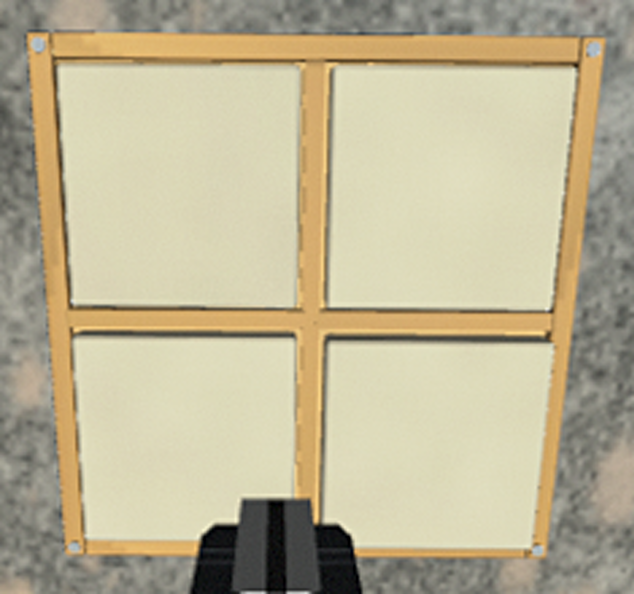

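Tray centre is about (0.530, 0.1223) with yaw about 5.8°; the three views agree to about 3 mm. First test is the near-left tile, pressed at its right edge.

>>> {"op": "servo_tool", "data": {"rows": [[[2.3,-4.0,4.0,0,0,0],[0,0,6.0,0,0,0],[0,0,6.0,0,0,0],[0,0,2.6,0,0,0],[0,0,0,0,0,0]]]}}

```text
clock: 3.2
position: [0.4719, 0.1381, 0.044]
tool_rot: [-3.139, 0.001, 1.673]
force: [-0.1, 0.1, 0.8]
grip_width: 0.0003
```

>>> {"op": "servo_tool", "data": {"rows": [[[0,0,0.25,0,0,0],[0,0,0.25,0,0,0],[0,0,0,0,0,0]]]}}

```text
clock: 3.58
position: [0.4731, 0.139, 0.0409]
tool_rot: [3.141, -0.0, 1.672]
force: [-0.9, 0.3, 0.7]
grip_width: 0.0
```

>>> {"op": "servo_tool", "data": {"rows": [[[0,0,0.2,0,0,0],[0,0,0.1,0,0,0]]]}}

```text
clock: 3.82
position: [0.4729, 0.1388, 0.0373]
tool_rot: [3.141, -0.0, 1.672]
force: [-0.6, -0.0, -0.3]
grip_width: -0.0001
```

>>> {"op": "servo_tool", "data": {"rows": [[[0,0,0.1,0,0,0],[0,0,0.0,0,0,0]]]}}

```text
clock: 4.08
position: [0.4728, 0.1387, 0.0362]
tool_rot: [-3.141, 0.0, 1.672]
force: [0.2, -0.3, -0.1]
grip_width: -0.0003
```

>>> {"op": "servo_tool", "data": {"rows": [[[0,0,0.1,0,0,0],[0,0,0.0,0,0,0]]]}}

```text
clock: 4.32
position: [0.4728, 0.1387, 0.0352]
tool_rot: [-3.142, 0.0, 1.671]
force: [-0.4, 0.3, 0.1]
grip_width: 0.0
```

>>> {"op": "servo_tool", "data": {"rows": [[[0,0,0.1,0,0,0],[0,0,0.0,0,0,0]]]}}

```text
clock: 4.58
position: [0.4728, 0.1387, 0.0342]
tool_rot: [-3.142, 0.0, 1.672]
force: [-0.2, -0.2, 0.5]
grip_width: -0.0001
```

>>> {"op": "servo_tool", "data": {"rows": [[[0,0,0.1,0,0,0],[0,0,0.0,0,0,0]]]}}

```text
clock: 4.82
position: [0.4728, 0.1388, 0.0332]
tool_rot: [-3.141, 0.0, 1.672]
force: [0.8, 0.1, 0.1]
grip_width: 0.0002
```

>>> {"op": "servo_tool", "data": {"rows": [[[0,0,0.1,0,0,0],[0,0,0.0,0,0,0]]]}}

```text
clock: 5.08
position: [0.4728, 0.1387, 0.0322]
tool_rot: [-3.141, 0.0, 1.672]
force: [-0.3, -0.6, 0.3]
grip_width: 0.0004
```

>>> {"op": "servo_tool", "data": {"rows": [[[0,0,0.1,0,0,0],[0,0,0.0,0,0,0]]]}}

```text
clock: 5.32
position: [0.4728, 0.1388, 0.0312]
tool_rot: [-3.142, 0.0, 1.672]
force: [0.1, -0.6, 0.2]
grip_width: -0.0002
```

>>> {"op": "servo_tool", "data": {"rows": [[[0,0,0.1,0,0,0],[0,0,0.0,0,0,0]]]}}

```text
clock: 5.58
position: [0.4728, 0.1387, 0.0302]
tool_rot: [-3.141, 0.0, 1.672]
force: [-0.7, 0.1, 0.1]
grip_width: -0.0001
```

>>> {"op": "servo_tool", "data": {"rows": [[[0,0,0.1,0,0,0],[0,0,0.0,0,0,0]]]}}

```text
clock: 5.82
position: [0.4728, 0.1387, 0.0292]
tool_rot: [-3.141, 0.0, 1.671]
force: [1.2, 0.5, -0.3]
grip_width: 0.0
```

>>> {"op": "servo_tool", "data": {"rows": [[[0,0,0.1,0,0,0],[0,0,0.0,0,0,0]]]}}

```text
clock: 6.08
position: [0.4728, 0.1388, 0.0282]
tool_rot: [-3.142, 0.0, 1.672]
force: [0.1, 0.8, 0.6]
grip_width: 0.0003
```

Run:
```python
from h import *
from workcell import bot
s=bot.observe();w=bot.grab_frame("wrist");cv2.imwrite("pics/w2.png",w["image"][:,:,::-1]);print(s["position"],s["force"])
```

```text
[0.47278994 0.13875177 0.02822105] [0.0673841  0.79673102 0.61515762]
```

View pics/w2.png

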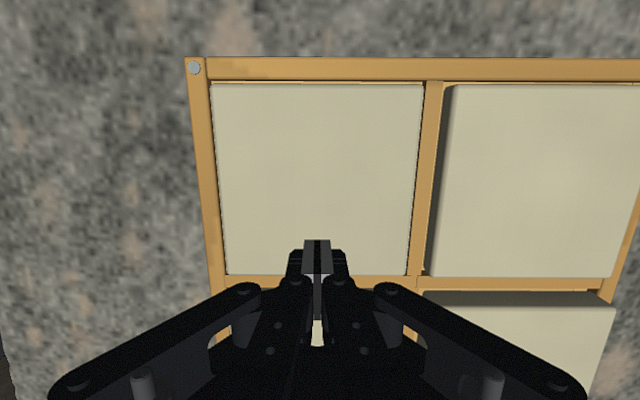

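The near-left tile looks level with its near edge at row 275; fingertips at (316,242) aren't touching yet.

>>> {"op": "servo_tool", "data": {"rows": [[[0,0,0.1,0,0,0],[0,0,0.0,0,0,0]]]}}

```text
clock: 6.38
position: [0.4728, 0.1387, 0.0272]
tool_rot: [-3.142, 0.0, 1.672]
force: [0.3, 0.1, 0.1]
grip_width: 0.0001
```

>>> {"op": "servo_tool", "data": {"rows": [[[0,0,0.1,0,0,0],[0,0,0.0,0,0,0]]]}}

```text
clock: 6.62
position: [0.4728, 0.1387, 0.0262]
tool_rot: [-3.141, 0.0, 1.672]
force: [-0.7, 0.7, 0.1]
grip_width: -0.0001
```

>>> {"op": "servo_tool", "data": {"rows": [[[0,0,0.1,0,0,0],[0,0,0.0,0,0,0]]]}}

```text
clock: 6.88
position: [0.4729, 0.1387, 0.026]
tool_rot: [3.141, -0.0, 1.671]
force: [-5.1, -1.2, 21.5]
grip_width: -0.0001
```

Near-left tile: no travel, and the force jumped to 21 N at z=0.026, so it is rigid. The arm is stiff at about 20 N/mm, so I'll use smaller steps. Next is the far-left tile.

>>> {"op": "servo_tool", "data": {"rows": [[[0,0,-2.1,0,0,0],[0,5.6,0,0,0,0],[0,5.6,0,0,0,0],[0,0,0.5,0,0,0],[0,0,0.2,0,0,0]]]}}

```text
clock: 7.5
position: [0.5833, 0.1497, 0.0386]
tool_rot: [-3.14, 0.0, 1.671]
force: [0.1, -0.4, -0.0]
grip_width: 0.0004
```

Run:
```python
from h import *
from workcell import bot
s=bot.observe();w=bot.grab_frame("wrist");pickle.dump((s,w),open("w3.pkl","wb"));cv2.imwrite("pics/w3.png",w["image"][:,:,::-1]);print(s["position"],s["force"])
g=bot.grab_frame("scene");pickle.dump(g,open("s3.pkl","wb"));cv2.imwrite("pics/s3.png",cv2.resize(g["image"][165:255,215:385,::-1],None,fx=4.7,fy=4.7,interpolation=cv2.INTER_CUBIC))
```

```text
[0.58334568 0.14974498 0.0385789 ] [ 0.08225111 -0.35746613 -0.00344978]
```

View pics/w3.png

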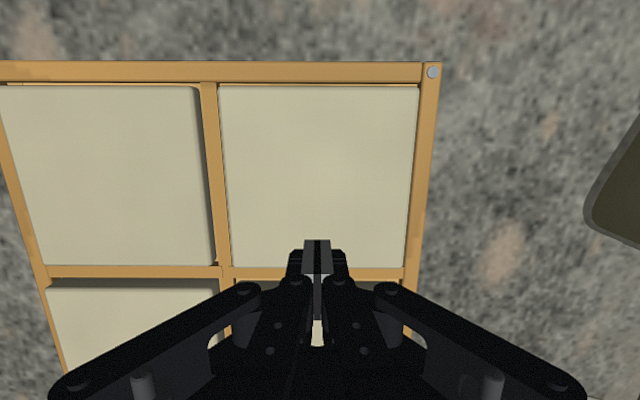

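View pics/s3.png

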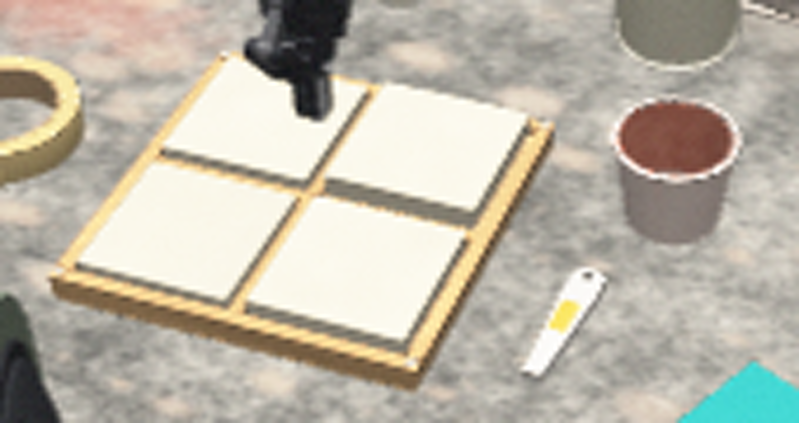

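Run:
```python
from h import *
g=pickle.load(open("f0.pkl","rb"))["scene"]
W,e,n=wells((.530,.1223),np.radians(5.8))
# corner px in crop of each tile's near-right / others (read off): 
P=dict(NL=[(228,303,-1,-1),(77,262,-1,1)],FL=[(306,182,-1,-1),(160,150,-1,1)],NR=[(407,343,-1,-1),(245,306,-1,1)],FR=[(474,214,-1,-1),(324,180,-1,1)])
for k,L in P.items():
  for u,v,a,b in L:
    px=(215+u/4.7-.4,165+v/4.7-.4)
    best=[]
    X=W[k]+.05*(a*e+b*n)
    z=np.arange(.015,.05,.0005)
    r=[abs(proj(g,[X[0],X[1],zz])[1]-px[1]) for zz in z];print(k,(a,b),z[np.argmin(r)])
```

```text
NL (-1, -1) 0.023500000000000007
NL (-1, 1) 0.02500000000000001
FL (-1, -1) 0.02600000000000001
FL (-1, 1) 0.024000000000000007
NR (-1, -1) 0.02750000000000001
NR (-1, 1) 0.024500000000000008
FR (-1, -1) 0.032000000000000015
FR (-1, 1) 0.031000000000000014
```

Calibrated against near-left (26 mm), the estimated heights are far-left ≈27, near-right ≈28 and far-right ≈33 mm.

>>> {"op": "servo_tool", "data": {"rows": [[[0,0,0.3,0,0,0],[0,0,0.3,0,0,0],[0,0,0,0,0,0]]]}}

```text
clock: 7.98
position: [0.584, 0.15, 0.0331]
tool_rot: [-3.141, 0.0, 1.672]
force: [-0.1, -0.2, 0.7]
grip_width: 0.0
```

>>> {"op": "servo_tool", "data": {"rows": [[[0,0,0.05,0,0,0],[0,0,0,0,0,0]]]}}

```text
clock: 8.22
position: [0.5843, 0.15, 0.0328]
tool_rot: [3.142, 0.0, 1.672]
force: [0.1, 0.1, -0.0]
grip_width: -0.0002
```

>>> {"op": "servo_tool", "data": {"rows": [[[0,0,0.05,0,0,0],[0,0,0,0,0,0]]]}}

```text
clock: 8.48
position: [0.5842, 0.15, 0.0323]
tool_rot: [-3.142, 0.0, 1.672]
force: [0.8, -0.2, -0.1]
grip_width: 0.0
```

>>> {"op": "servo_tool", "data": {"rows": [[[0,0,0.05,0,0,0],[0,0,0,0,0,0]]]}}

```text
clock: 8.72
position: [0.5842, 0.15, 0.0318]
tool_rot: [-3.142, 0.0, 1.672]
force: [-0.3, 0.3, 0.3]
grip_width: 0.0001
```

>>> {"op": "servo_tool", "data": {"rows": [[[0,0,0.05,0,0,0],[0,0,0.05,0,0,0]]]}}

```text
clock: 8.98
position: [0.5842, 0.15, 0.0308]
tool_rot: [-3.142, 0.0, 1.672]
force: [-0.1, 0.1, 0.6]
grip_width: 0.0001
```

>>> {"op": "servo_tool", "data": {"rows": [[[0,0,0.05,0,0,0],[0,0,0,0,0,0]]]}}

```text
clock: 9.22
position: [0.5842, 0.15, 0.0302]
tool_rot: [-3.142, 0.0, 1.672]
force: [0.4, -0.8, -0.2]
grip_width: -0.0001
```

>>> {"op": "servo_tool", "data": {"rows": [[[0,0,0.05,0,0,0],[0,0,0,0,0,0]]]}}

```text
clock: 9.48
position: [0.5842, 0.15, 0.0298]
tool_rot: [-3.142, 0.0, 1.672]
force: [0.6, 0.4, -0.8]
grip_width: -0.0002
```

>>> {"op": "servo_tool", "data": {"rows": [[[0,0,0.05,0,0,0],[0,0,0,0,0,0]]]}}

```text
clock: 9.72
position: [0.5842, 0.15, 0.0292]
tool_rot: [-3.142, 0.0, 1.672]
force: [-0.5, 0.3, -0.2]
grip_width: 0.0003
```

>>> {"op": "servo_tool", "data": {"rows": [[[0,0,0.05,0,0,0],[0,0,0,0,0,0]]]}}

```text
clock: 9.98
position: [0.5842, 0.15, 0.0288]
tool_rot: [-3.142, 0.0, 1.672]
force: [-0.2, -0.5, 0.4]
grip_width: 0.0001
```

>>> {"op": "servo_tool", "data": {"rows": [[[0,0,0.05,0,0,0],[0,0,0,0,0,0]]]}}

```text
clock: 10.22
position: [0.5842, 0.15, 0.0283]
tool_rot: [-3.142, 0.0, 1.672]
force: [-0.4, 0.6, -0.7]
grip_width: 0.0
```

>>> {"op": "servo_tool", "data": {"rows": [[[0,0,0.05,0,0,0],[0,0,0,0,0,0]]]}}

```text
clock: 10.48
position: [0.5843, 0.15, 0.0281]
tool_rot: [3.142, -0.0, 1.671]
force: [-2.3, -0.9, 6.8]
grip_width: 0.0002
```

>>> {"op": "servo_tool", "data": {"rows": [[[0,0,0.05,0,0,0],[0,0,0,0,0,0]]]}}

```text
clock: 10.72
position: [0.5844, 0.15, 0.0281]
tool_rot: [3.141, -0.0, 1.671]
force: [-5.0, -1.4, 15.6]
grip_width: 0.0001
```

Run:
```python
from h import *
from workcell import bot
s=bot.observe();w=bot.grab_frame("wrist");cv2.imwrite("pics/w4.png",w["image"][:,:,::-1]);print(s["position"],s["force"])
```

```text
[0.58435328 0.15003901 0.02806698] [-5.03558618 -1.40956035 15.64853444]
```

View pics/w4.png

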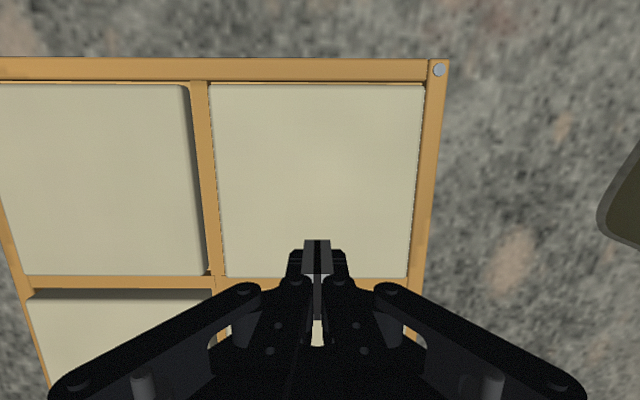

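Far-left tile: rigid at z=0.0281 with no travel between 7 and 16 N, and the picture shows it level. Next is the far-right tile, pressed at its right (outer) edge.

>>> {"op": "servo_tool", "data": {"rows": [[[0,0,-1.9,0,0,0],[-5.6,0,0,0,0,0],[-5.6,0,0,0,0,0],[0,0,0.6,0,0,0],[0,0,0.1,0,0,0]]]}}

```text
clock: 11.4
position: [0.5955, 0.039, 0.0396]
tool_rot: [3.142, -0.0, 1.671]
force: [-0.3, 1.0, 0.7]
grip_width: -0.0001
```

Run:
```python
from h import *
from workcell import bot
s=bot.observe();w=bot.grab_frame("wrist");cv2.imwrite("pics/w5.png",w["image"][:,:,::-1]);print(s["position"],s["force"])
```

```text
[0.59554232 0.03898897 0.03958388] [-0.33934267  1.02440264  0.67720574]
```

View pics/w5.png

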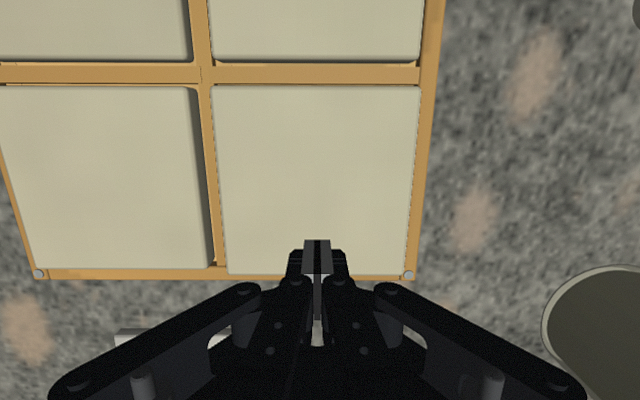

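The far-right tile is level, corners (213,86), (420,84), (410,275), (225,275). Descending in 0.5 mm steps.

>>> {"op": "servo_tool", "data": {"rows": [[[0,0,0.15,0,0,0],[0,0,0,0,0,0]]]}}

```text
clock: 11.7
position: [0.5955, 0.0395, 0.0378]
tool_rot: [-3.142, -0.0, 1.673]
force: [0.8, 0.4, -0.8]
grip_width: -0.0002
```

>>> {"op": "servo_tool", "data": {"rows": [[[0,0,0.05,0,0,0],[0,0,0,0,0,0]]]}}

```text
clock: 11.95
position: [0.5955, 0.0387, 0.0373]
tool_rot: [-3.142, 0.0, 1.672]
force: [-0.1, -0.7, -1.2]
grip_width: -0.0001
```

>>> {"op": "servo_tool", "data": {"rows": [[[0,0,0.05,0,0,0],[0,0,0,0,0,0]]]}}

```text
clock: 12.2
position: [0.5955, 0.0386, 0.0368]
tool_rot: [-3.142, 0.0, 1.672]
force: [0.2, 0.2, 1.0]
grip_width: 0.0001
```

>>> {"op": "servo_tool", "data": {"rows": [[[0,0,0.05,0,0,0],[0,0,0,0,0,0]]]}}

```text
clock: 12.45
position: [0.5955, 0.0386, 0.0363]
tool_rot: [-3.142, -0.0, 1.672]
force: [-0.1, -0.1, 0.1]
grip_width: 0.0002
```

>>> {"op": "servo_tool", "data": {"rows": [[[0,0,0.05,0,0,0],[0,0,0,0,0,0]]]}}

```text
clock: 12.7
position: [0.5956, 0.0385, 0.0358]
tool_rot: [3.142, 0.0, 1.672]
force: [0.3, -0.5, 1.2]
grip_width: -0.0004
```

>>> {"op": "servo_tool", "data": {"rows": [[[0,0,0.05,0,0,0],[0,0,0,0,0,0]]]}}

```text
clock: 12.95
position: [0.5956, 0.0384, 0.0353]
tool_rot: [3.141, 0.0, 1.671]
force: [0.3, -2.6, 2.1]
grip_width: 0.0001
```

>>> {"op": "servo_tool", "data": {"rows": [[[0,0,0.05,0,0,0],[0,0,0,0,0,0]]]}}

```text
clock: 13.2
position: [0.5955, 0.0385, 0.0348]
tool_rot: [3.142, 0.0, 1.671]
force: [0.9, -3.1, 2.6]
grip_width: 0.0002
```

>>> {"op": "servo_tool", "data": {"rows": [[[0,0,0.05,0,0,0],[0,0,0,0,0,0]]]}}

```text
clock: 13.45
position: [0.5955, 0.0385, 0.0343]
tool_rot: [3.142, 0.0, 1.672]
force: [-0.3, -1.4, 1.7]
grip_width: 0.0
```

>>> {"op": "servo_tool", "data": {"rows": [[[0,0,0.05,0,0,0],[0,0,0,0,0,0]]]}}

```text
clock: 13.7
position: [0.5956, 0.0384, 0.0339]
tool_rot: [3.141, 0.0, 1.671]
force: [-0.7, -2.7, 5.8]
grip_width: 0.0003
```

>>> {"op": "servo_tool", "data": {"rows": [[[0,0,0.05,0,0,0],[0,0,0,0,0,0]]]}}

```text
clock: 13.95
position: [0.5957, 0.0384, 0.0338]
tool_rot: [3.141, 0.0, 1.671]
force: [-2.0, -3.3, 12.0]
grip_width: 0.0001
```

Run:
```python
from h import *
from workcell import bot
s=bot.observe();w=bot.grab_frame("wrist");cv2.imwrite("pics/w6.png",w["image"][:,:,::-1]);print(s["position"],s["force"])
g=bot.grab_frame("scene");cv2.imwrite("pics/s6.png",cv2.resize(g["image"][165:255,215:385,::-1],None,fx=4.7,fy=4.7,interpolation=cv2.INTER_CUBIC))
```

```text
[0.59566877 0.03838189 0.03375982] [-1.97926946 -3.29354312 12.02622751]
```

View pics/w6.png

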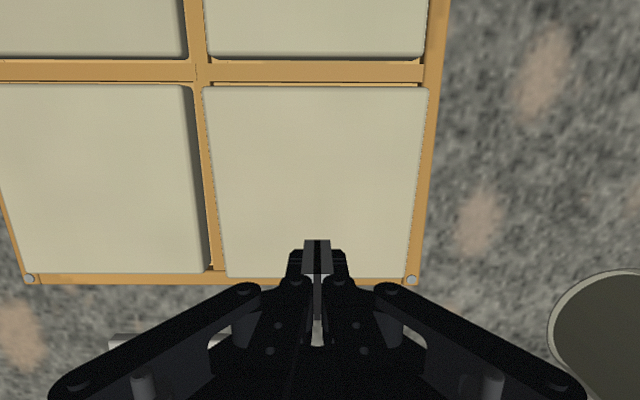

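View pics/s6.png

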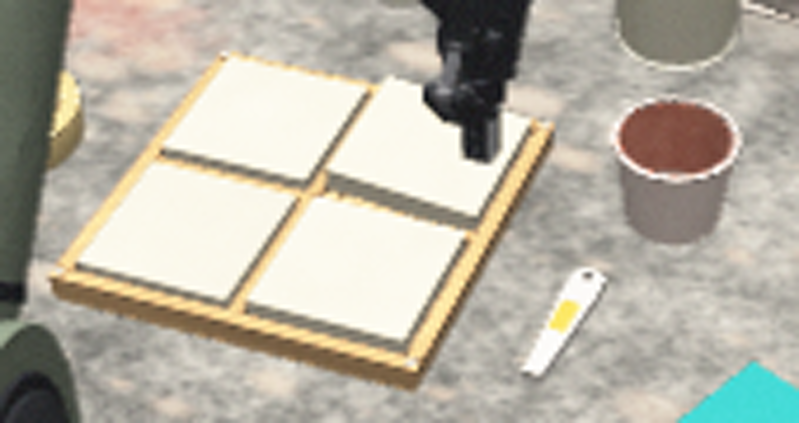

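The far-right tile tips: about 3 mm of travel at only 1–3 N, then a stop (12 N at z=0.0338). Its left edge visibly rose: the far edge widened from 207 to 225 px in the wrist view and moved up in the scene view. Releasing it now, then re-measuring its centre.

>>> {"op": "servo_tool", "data": {"rows": [[[0,0,-0.6,0,0,0],[0,0,-0.6,0,0,0],[0,0,0,0,0,0]]]}}

```text
clock: 14.42
position: [0.5958, 0.0388, 0.0458]
tool_rot: [3.141, -0.0, 1.672]
force: [0.9, -0.3, -0.0]
grip_width: -0.0002
```

Run:
```python
from h import *
from workcell import bot
s=bot.observe();w=bot.grab_frame("wrist");pickle.dump((s,w),open("w7.pkl","wb"));cv2.imwrite("pics/w7.png",cv2.resize(w["image"][50:300,180:460,::-1],None,fx=2.4,fy=2.4,interpolation=cv2.INTER_CUBIC));print(s["position"],s["force"])
f=wcam(s,w);W,e,n=wells((.530,.1223),np.radians(5.8));c=W["FR"];print(c)
for a,b in[(-1,1),(1,1),(1,-1),(-1,-1)]:
    X=c+.05*(a*e+b*n);print((a,b),((proj(f,[*X,.0372])-[180,50])*2.4).round())
```

```text
[0.59575186 0.03883177 0.04577727] [ 0.91458935 -0.28644552 -0.00382287]
[0.59137247 0.07224583]
(-1, 1) [74. 88.]
(1, 1) [572.  87.]
(1, -1) [532. 531.]
(-1, -1) [116. 532.]
```

View pics/w7.png

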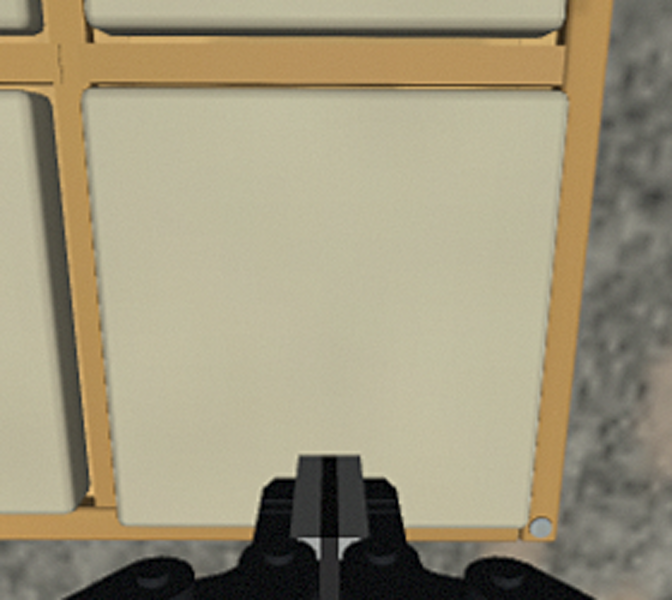

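The tile has fallen back level, and its corners (82,88), (568,92), (530,526), (118,526) match the predicted well within 2 mm. Moving to its middle.

>>> {"op": "servo_tool", "data": {"rows": [[[3.4,-0.1,0,0,0,0],[0,0,0.5,0,0,0],[0,0,0,0,0,0]]]}}

```text
clock: 14.85
position: [0.5908, 0.072, 0.0398]
tool_rot: [-3.141, 0.0, 1.672]
force: [-0.4, -0.9, -0.3]
grip_width: -0.0002
```

>>> {"op": "servo_tool", "data": {"rows": [[[0,0,0.2,0,0,0],[0,0,0,0,0,0]]]}}

```text
clock: 15.1
position: [0.5911, 0.0717, 0.0382]
tool_rot: [-3.141, 0.0, 1.671]
force: [0.6, -0.3, -0.9]
grip_width: -0.0001
```

>>> {"op": "servo_tool", "data": {"rows": [[[0,0,0.1,0,0,0],[0,0,0,0,0,0]]]}}

```text
clock: 15.35
position: [0.5911, 0.0722, 0.0373]
tool_rot: [-3.142, 0.0, 1.671]
force: [0.2, 0.1, 0.9]
grip_width: -0.0001
```

>>> {"op": "servo_tool", "data": {"rows": [[[0,0,0.05,0,0,0],[0,0,0,0,0,0]]]}}

```text
clock: 15.6
position: [0.5911, 0.0723, 0.0368]
tool_rot: [3.142, -0.0, 1.672]
force: [-0.7, -0.1, 0.2]
grip_width: 0.0002
```

>>> {"op": "servo_tool", "data": {"rows": [[[0,0,0.05,0,0,0],[0,0,0,0,0,0]]]}}

```text
clock: 15.85
position: [0.5911, 0.0723, 0.0363]
tool_rot: [-3.142, 0.0, 1.672]
force: [-0.3, 0.1, 0.1]
grip_width: 0.0
```

>>> {"op": "servo_tool", "data": {"rows": [[[0,0,0.05,0,0,0],[0,0,0,0,0,0]]]}}

```text
clock: 16.1
position: [0.5912, 0.0723, 0.0361]
tool_rot: [3.141, -0.0, 1.671]
force: [-1.3, 0.7, 6.2]
grip_width: -0.0001
```

>>> {"op": "servo_tool", "data": {"rows": [[[0,0,0.05,0,0,0],[0,0,0,0,0,0]]]}}

```text
clock: 16.35
position: [0.5913, 0.0723, 0.0357]
tool_rot: [3.141, -0.0, 1.671]
force: [-2.2, -0.1, 8.8]
grip_width: 0.0
```

>>> {"op": "servo_tool", "data": {"rows": [[[0,0,0.05,0,0,0],[0,0,0,0,0,0]]]}}

```text
clock: 16.6
position: [0.5913, 0.0723, 0.0352]
tool_rot: [3.141, -0.0, 1.672]
force: [-2.3, -0.3, 9.6]
grip_width: -0.0002
```

>>> {"op": "servo_tool", "data": {"rows": [[[0,0,0.05,0,0,0],[0,0,0,0,0,0]]]}}

```text
clock: 16.85
position: [0.5912, 0.0723, 0.0347]
tool_rot: [3.141, -0.0, 1.671]
force: [-1.6, -0.6, 8.2]
grip_width: 0.0002
```

>>> {"op": "servo_tool", "data": {"rows": [[[0,0,0.05,0,0,0],[0,0,0,0,0,0]]]}}

```text
clock: 17.1
position: [0.5912, 0.0723, 0.0342]
tool_rot: [3.141, -0.0, 1.672]
force: [-2.4, -0.5, 7.9]
grip_width: -0.0003
```

>>> {"op": "servo_tool", "data": {"rows": [[[0,0,0.05,0,0,0],[0,0,0,0,0,0]]]}}

```text
clock: 17.35
position: [0.5913, 0.0723, 0.0337]
tool_rot: [3.141, -0.0, 1.671]
force: [-3.0, -0.1, 8.4]
grip_width: -0.0003
```

It gives at a steady 8–9 N, well above the 2–3 N of tipping. I'll check that it's sinking level.

Run:
```python
from h import *
from workcell import bot
s=bot.observe();w=bot.grab_frame("wrist");cv2.imwrite("pics/w8.png",w["image"][:,:,::-1]);print(s["position"],s["force"])
g=bot.grab_frame("scene");cv2.imwrite("pics/s8.png",cv2.resize(g["image"][165:255,215:385,::-1],None,fx=4.7,fy=4.7,interpolation=cv2.INTER_CUBIC))
```

```text
[0.59125654 0.07232737 0.03374049] [-3.00767797 -0.08167335  8.39795289]
```

View pics/w8.png

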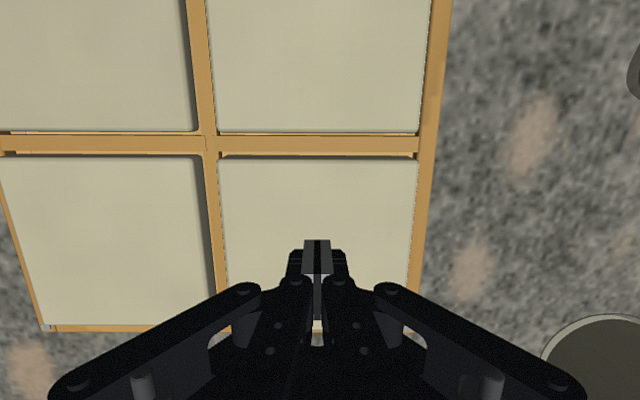

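View pics/s8.png

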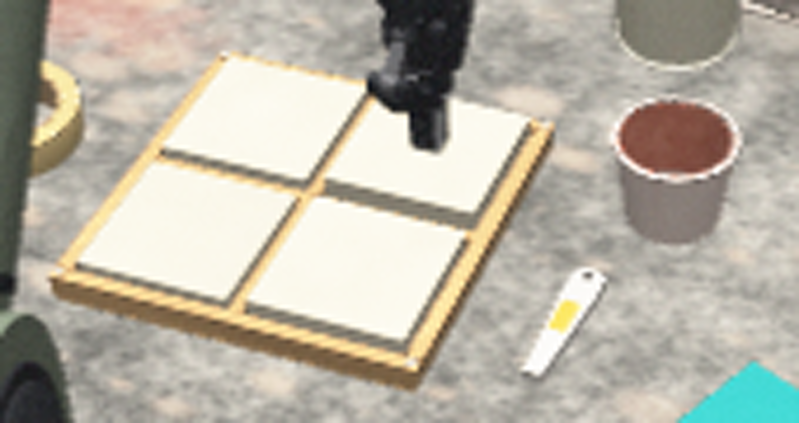

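The tile looks level and is sinking evenly: its left edge at rows 156–158 is straight, and the scene view shows no raised edge. Continuing.

>>> {"op": "servo_tool", "data": {"rows": [[[0,0,0.05,0,0,0],[0,0,0,0,0,0]]]}}

```text
clock: 17.7
position: [0.5913, 0.0723, 0.0333]
tool_rot: [3.141, -0.0, 1.671]
force: [-2.3, -0.3, 8.5]
grip_width: 0.0001
```

>>> {"op": "servo_tool", "data": {"rows": [[[0,0,0.05,0,0,0],[0,0,0,0,0,0]]]}}

```text
clock: 17.95
position: [0.5913, 0.0723, 0.0327]
tool_rot: [3.141, -0.0, 1.672]
force: [-1.6, 0.4, 8.6]
grip_width: 0.0002
```

>>> {"op": "servo_tool", "data": {"rows": [[[0,0,0.05,0,0,0],[0,0,0,0,0,0]]]}}

```text
clock: 18.2
position: [0.5912, 0.0723, 0.0322]
tool_rot: [3.141, -0.0, 1.672]
force: [-2.4, -0.4, 8.7]
grip_width: -0.0003
```

>>> {"op": "servo_tool", "data": {"rows": [[[0,0,0.05,0,0,0],[0,0,0,0,0,0]]]}}

```text
clock: 18.45
position: [0.5912, 0.0723, 0.0321]
tool_rot: [3.141, -0.0, 1.671]
force: [-4.8, 0.7, 16.5]
grip_width: -0.0
```

It stopped rigidly at z=0.0321, 4.0 mm below the contact height of 0.0361. Pressing to about 20 N and checking.

>>> {"op": "servo_tool", "data": {"rows": [[[0,0,0.03,0,0,0],[0,0,0,0,0,0],[0,0,0,0,0,0],[0,0,0,0,0,0]]]}}

```text
clock: 18.95
position: [0.5912, 0.0723, 0.032]
tool_rot: [3.141, -0.0, 1.671]
force: [-6.8, 0.0, 22.5]
grip_width: 0.0003
```

Run:
```python
from h import *
from workcell import bot
s=bot.observe();w=bot.grab_frame("wrist");print(s["position"],s["force"])
g=bot.grab_frame("scene");a=cv2.resize(g["image"][165:255,215:385,::-1],None,fx=3.2,fy=3.2,interpolation=cv2.INTER_CUBIC)
b=cv2.resize(w["image"][100:350,170:450,::-1],None,fx=1.1,fy=1.1);b=cv2.copyMakeBorder(b,0,0,0,a.shape[1]-b.shape[1],cv2.BORDER_CONSTANT)
cv2.imwrite("pics/e9.png",np.vstack([a,b]))
```

```text
[0.59124528 0.07229285 0.03204072] [-6.80889354  0.0338107  22.4975433 ]
```

View pics/e9.png

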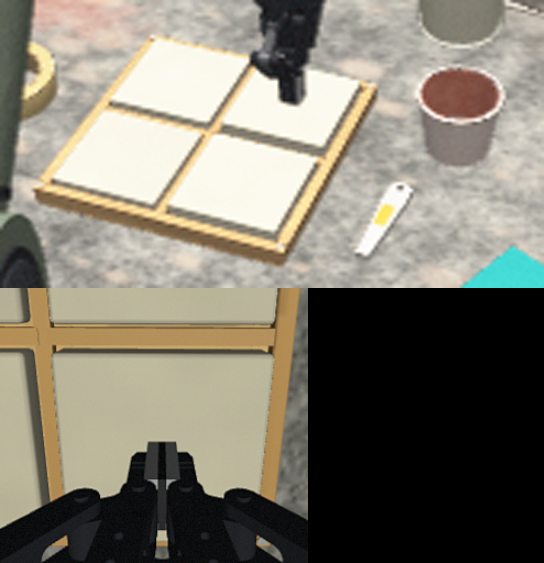

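The far-right tile is level and lower, the fingertips are on its middle, and the bystanders haven't moved. Handing in.

```bash
python3 -c "
from workcell import bot
print(bot.job_done()); s=bot.observe(); print(s['clock'],s['position'],s['force'])"
```

```text
the job is handed in; nothing more can be done
None
the job is handed in; nothing more can be done
```

The far-right tile was the one that rocked. It is now bedded and level, and I handed the job in with the shut fingertips still pressing on its middle at about 22 N.

- **Finding it:** I pressed near-left and then far-left close to an edge, and both were rigid. Far-right tipped about 3 mm at only 1–3 N, its other edge rose in both camera views, and it fell back level when released. I did not test near-right, since the rocking tile was already found.
- **Bedding it:** Pressed at its middle, the far-right tile sank from 36.1 to 32.1 mm and then stopped hard. That is the 4 mm expected. The last pictures show it level, with the scraper and cup in place; the tape is partly behind the arm but looks unmoved. The clock was at about 19 s.

**Disagreements:** The dab gave way at 8–9 N rather than the stated 13 N or so. The edge press on near-left peaked at 21 N because the arm was stiffer than I expected, but that tile did not move. The three camera estimates of the tray position differed by up to 5 mm, so I used a value between them.

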